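Settle the loaded wheel on the roller stand

ROBOT

A 6-joint arm with a two-finger parallel gripper is mounted at the origin on the work surface. World frame = base frame: x ahead of the robot, y to its left, z up, the work surface at z = 0. Lengths are in m, angles in rad, forces in N, time in s.
With the tool pointing down it reaches from about 0.275 to 0.875 m from the base axis. Payload 12.5 kg.
Tool frame: the origin (TCP) lies on the centre line of the jaws, within the pads' length; the fingertips stand r.finger_overhang ahead of it and the grasp point (between the pads) lies 3 mm ahead of it (r.finger_overhang is the distance from the TCP to the fingertips, in m); z points along the fingers, y is the direction in which the jaws open and shut (so a half turn about z gives the same grasp; the last joint's range is limited). The gripper opens to 85 mm and grips with 20 to 120 N. Pads are 22 mm wide; open, the fingers measure 114 mm over their backs; the gripper's body (76 mm by 85 mm) begins 54 mm behind the grasp point. The pads swing forward as they close: fully open they stand 13 mm farther back than shut.
Start: joints at [1.189, 0.351, 1.652, -0, 1.139, -0.085], TCP at [0.161, 0.526, 0.253] pointing down, gripper open.
Joint ranges: [-2.75, 2.75], [-0.79, 2.1], [0.01, 2.65], [-1.57, 4.71], [0.07, 3.14], [-2.87, 2.87]. Speed limits (rad/s): [2.22, 2.22, 2.79, 3.14, 3.14, 3.14].

INTERFACE

Orientations are given as a unit quaternion [x, y, z, w].
In Python, from cell import r, optics gives the robot as it stands. The module is installed in compiled form; this text tells all that it offers. Calls block until the motion is done:
- r.move_to(position, orientation): joint-space move of the TCP to a pose.
- r.move_linear(position, rot=None, vel=0.15): straight line of the TCP; rot=None keeps the orientation; vel is the mean speed in m/s.
- r.set_joints(angles): joint-space move.
- r.set_gripper(opening, squeeze=None): opening from 0.0 (shut) to 1.0 (fully open); squeeze is the grip in N (None keeps the last); returns when the fingers have stopped.
- r.sleep(seconds).
- r.inverse_kinematics(position, orientation): joint angles nearest the present ones, or None.
- optics.get_image(name): name is "scene" or "top" or "wrist"; returns a dict with "pixels" (420x560x3 uint8, red, green, blue), "depth" (420x560 float32, m along the optical axis (not along the pixel's ray), 0 where there is no reading), "fx", "fy", "cx", "cy" (pixels), "camera_from_world" (4x4, takes a point from world to camera coordinates); the wrist camera has in their place "mount" (4x4, takes a point from camera to tool coordinates, whose origin is the TCP and whose axes are the flange's). Camera axes: x right, y down, z forward; pixel columns grow to the right and rows downward; lengths in m; the calibration is good to about 2 mm. A picture is of the moment at which its call begins: read the wrist's pose just before it.
A pose or a line that the arm cannot do raises r.PlanningError and nothing moves.
- r.hand_in(): hands the job in, once; it reports no verdict.
Readings, each from a call of its own:
- r.current_t(): time.
- r.current_q(): joint angles.
- r.current_qvel(): joint speeds.
- r.current_effort(): joint torques, N m.
- r.current_tool_pos(): TCP position.
- r.current_ee_rot(): TCP orientation.
- r.current_contact_force(): force on the tool from outside, world axes, zero at the start.
- r.current_torque(): the same for the moment, N m.
- r.current_opening(): opening from 0.0 (shut) to 1.0 (fully open).
Only numpy, scipy, OpenCV 4.12 (cv2) and the standard library are available. Lean on these libraries where they do the work, as an engineer would, in place of code of your own. Each camera call takes 0.05 s, during which the arm holds its last target.

TASK

Pick the blue wheel with the brass slug out of its wooden cradle, lower it squarely onto the middle of the two steel rollers of the green stand without dropping it, and let go, so that it rolls round and comes to rest with its heavy brass side at the bottom. Leave the plain blue wheel where it sits in the other cradle.

Things in the scene. Friction and masses are not known exactly. Their poses are not given: they have to be found in the camera images.
- loaded_wheel: Blue wheel, 90 mm across, 30 mm thick, 0.17-0.27 kg, with a bright brass slug (24 mm disc on both faces, strip across the black-banded tread) making one side heavy. Stands on its rim in a fixed wooden V cradle up to 46 mm high; friction holds it. Origin at its centre, 64 mm above the table; x = axle (level), z up at the start. Grip the flat faces (x = +-15 mm) from above, near the top.
- brass_slug (a point): Centre of the brass slug, midway through the wheel's thickness, 31 mm from the wheel's centre. At the start it is on the wheel's +y side, 142 degrees round from the bottom (38 degrees off the top). On free rollers it swings to the bottom and stops within 4 s.
- stand: Fixed roller stand: green base 110 (x) by 130 mm (y); two free-turning steel rollers, 24 mm diameter, 70 mm long along x, axes 28 mm above the table at y = +32 and -32 mm, between aluminium end plates 46 mm high, 37 mm either side along x. Origin on the table under the centre, z up. A wheel set on both rollers, its axle along the stand's x, has its centre 75 mm above the origin.
- plain_wheel: The bystander: the same blue wheel with black band, 90 mm by 30 mm, 64 mm centre height, but with no brass, standing in the other cradle. Origin at its centre, x = its axle. To be left alone.
Things that resemble listed ones, but are neither listed nor needed, are in the scene too. Of the things that look like the stand, the smallest one is meant.

How it is judged:
On the way, in this order (a step that is already met when the one before it is completed fails the run):
1. the wheel with the brass slug is lowered, still held, to the rollers (no more than 12 mm above its seat) (x of loaded_wheel in the frame of stand between -0.018 and 0.018 m and y of loaded_wheel in the frame of stand between -0.012 and 0.012 m and z of loaded_wheel in the frame of stand between 0.0672 and 0.0872 m and contact force between the fingers and loaded_wheel above 0.5 N), for 0.1 s.
2. let go, the wheel has turned its brass slug to the bottom and stands still on the rollers (x of loaded_wheel in the frame of stand between -0.018 and 0.018 m and y of loaded_wheel in the frame of stand between -0.012 and 0.012 m and z of loaded_wheel in the frame of stand between 0.0672 and 0.0832 m and y of brass_slug in the frame of stand between -0.013 and 0.013 m and z of brass_slug in the frame of stand below 0.0532 m and contact force between the fingers and loaded_wheel below 0.05 N and angular speed of loaded_wheel below 0.4 rad/s and linear speed of loaded_wheel below 0.03 m/s), for 0.3 s.
At the end, for the whole second after the job is handed in: The brass-slug wheel rests released and still on both rollers, its centre within 18 mm along and 12 mm across of the stand's middle and 8 mm of seated height; the slug is at the bottom, within 13 mm of the centre line and 22 mm or more below the centre; the plain wheel moved under 25 mm (all of step 2 and distance of plain_wheel from where it was at the start of the episode below 0.025 m); the robot touches nothing.
It fails at once if the plain wheel is displaced by more than 25 mm (distance of plain_wheel from where it was at the start of the episode above 0.025 m).
It also fails if it takes over 45 s, if anything falls off the work surface, if the arm or the gripper's body presses on something with over 40 N, if the wrist force passes 120 N, or if a joint passes its speed limit or range.

## Working session

There is one attempt and no reset: what is moved stays moved. The work goes in short steps, each a Python script; the robot and the scene stay as the last script left them, time stands still between calls to the robot, and variables do not carry over. Pictures are saved under pics/ and viewed, and the job is handed in when it is done.

```bash
mkdir -p pics
cat > h.py <<'E'
from cell import r, optics
import numpy as np, cv2
from scipy.spatial.transform import Rotation as R
def snap(n,f):
    im=optics.get_image(n); cv2.imwrite('pics/'+f,im['pixels'][:,:,::-1]); np.save('pics/'+f[:-4]+'.npy',im,allow_pickle=True); return im
def load(f): return np.load('pics/'+f+'.npy',allow_pickle=True).item()
def world(im):
    d=im['depth'];v,u=np.mgrid[:d.shape[0],:d.shape[1]]
    P=np.stack([(u-im['cx'])/im['fx']*d,(v-im['cy'])/im['fy']*d,d],-1)
    T=np.linalg.inv(im['camera_from_world']); return P@T[:3,:3].T+T[:3,3]
E
python3 - <<'E'
from h import *
snap('scene','s1.png');im=snap('top','t1.png')
print(r.current_t(),r.finger_overhang,im['camera_from_world'],r.current_ee_rot())
E
```

```text
0.1 0.022 [[ 0.00158053 -0.99997825  0.00640274  0.00752252]
 [-0.96992544 -0.00309138 -0.24338261  0.43490556]
 [ 0.24339711 -0.00582551 -0.96990923  0.91382906]
 [ 0.          0.          0.          1.        ]] [ 1.47838146e-01  9.89011424e-01 -5.22679678e-04 -1.11469975e-04]
```

View pics/s1.png

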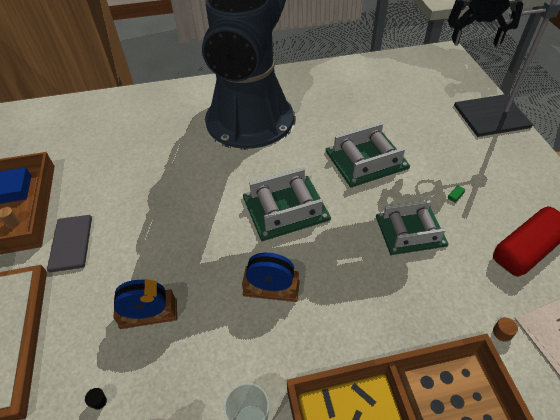

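View pics/t1.png

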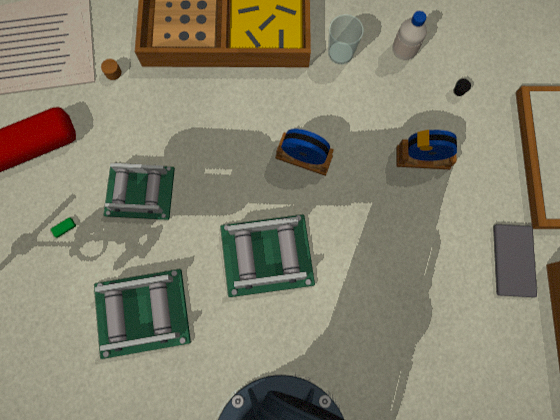

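The scene view shows the brass wheel at about (142,300), the plain wheel at (270,272) and the smallest stand at (412,227). In the top view they are at (433,145), (306,147) and (139,190). Next I'll measure them.

```bash
cat >> h.py <<'E'
def rep(im,tag=''):
    W=world(im);hsv=cv2.cvtColor(im['pixels'],cv2.COLOR_RGB2HSV);ok=im['depth']>0
    blue=cv2.inRange(hsv,(105,120,40),(130,255,255));green=cv2.inRange(hsv,(55,80,25),(95,255,255))
    for nm,m in (('blue',blue),('green',green)):
        n,l,s,c=cv2.connectedComponentsWithStats(cv2.morphologyEx(m,cv2.MORPH_CLOSE,np.ones((9,9))))
        for i in range(1,n):
            if s[i,4]<250: continue
            k=(l==i)&ok&(m>0); P=W[k]
            (cx,cy),(a,b),t=cv2.minAreaRect((P[:,:2]*1000).astype(np.float32))
            print(tag,nm,c[i].round(),s[i,4],'rect c',round(cx,1),round(cy,1),'size',round(a,1),round(b,1),'ang',round(t,1),'z',np.percentile(P[:,2],[2,50,98]).round(3))
E
python3 - <<'E'
from h import *
for f in('t1','s1'): rep(load(f),f)
E
```

```text
t1 blue [306. 146.] 1206 rect c 548.3 -47.0 size 87.5 31.1 ang 70.4 z [0.027 0.089 0.111]
t1 blue [434. 146.] 1028 rect c 551.5 -291.9 size 89.8 30.4 ang 87.0 z [0.028 0.081 0.111]
t1 green [141. 196.] 1974 rect c 473.7 284.3 size 129.9 107.6 ang 87.8 z [0.006 0.01  0.014]
t1 green [267. 260.] 3599 rect c 346.3 27.5 size 140.2 166.1 ang 7.8 z [0.01  0.013 0.017]
t1 green [ 63. 227.] 273 rect c 398.8 430.6 size 22.0 49.3 ang 32.6 z [0.001 0.013 0.017]
t1 green [144. 315.] 4376 rect c 235.6 263.5 size 140.2 167.1 ang 9.8 z [0.01  0.013 0.017]
t1 green [269. 408.] 977 rect c 94.7 26.6 size 43.6 107.3 ang 23.6 z [0.014 0.286 0.323]
s1 blue [ 14. 185.] 914 rect c 130.3 -598.0 size 109.2 60.6 ang 1.8 z [0.009 0.035 0.039]
s1 blue [270. 271.] 1481 rect c 549.9 -46.6 size 88.7 32.9 ang 70.7 z [0.027 0.081 0.11 ]
s1 blue [137. 300.] 1404 rect c 553.7 -292.1 size 88.5 33.6 ang 87.5 z [0.027 0.074 0.11 ]
s1 green [368. 149.] 252 rect c 212.0 275.8 size 58.9 45.9 ang 8.0 z [0.01  0.013 0.016]
s1 green [359. 168.] 942 rect c 237.5 263.2 size 143.0 168.3 ang 10.0 z [0.005 0.012 0.016]
s1 green [285. 198.] 398 rect c 326.7 31.4 size 60.3 50.6 ang 7.2 z [0.01  0.013 0.016]
s1 green [278. 219.] 1060 rect c 349.5 27.4 size 141.7 166.8 ang 7.9 z [0.005 0.013 0.016]
s1 green [402. 238.] 772 rect c 478.0 283.5 size 129.8 109.8 ang 87.0 z [0.005 0.01  0.013]
s1 green [413. 223.] 284 rect c 462.3 293.9 size 37.6 53.5 ang 86.3 z [0.007 0.01  0.013]
```

Run:
```python
from h import *
W=world(load('s1'))
for u,v in((490,20),(470,15),(512,35),(516,75),(523,50),(533,12),(545,15),(490,115),(525,12)):print(u,v,W[v,u].round(3))
for y in(-2.8,):
  for off in (90,-90):
    for n,p in(('pick',(.5525,-.292)),('place',(.476,.284))):
      q=(R.from_euler('z',y+off,degrees=True)*R.from_euler('x',180,degrees=True)).as_quat()
      for z in (.09,.28):
        s=r.inverse_kinematics([*p,z],q); print(off,n,z,None if s is None else np.round(s,2))
```

```text
490 20 [0.172 0.535 0.306]
470 15 [0.143 0.501 0.308]
512 35 [-1.4    1.929 -0.765]
516 75 [-0.966  1.698 -0.753]
523 50 [-1.003  1.706 -0.613]
533 12 [0.152 0.655 0.3  ]
545 15 [0.156 0.687 0.291]
490 115 [0.158 0.648 0.012]
525 12 [0.152 0.633 0.303]
90 pick 0.09 [-0.56  0.68  1.56  0.    0.9  -0.51]
90 pick 0.28 [-0.56  0.46  1.41  0.    1.26 -0.51]
90 place 0.09 [ 0.45  0.58  1.76 -0.    0.8   0.5 ]
90 place 0.28 [ 0.45  0.33  1.61 -0.    1.2   0.5 ]
-90 pick 0.09 [-0.56  0.68  1.56 -0.    0.9   2.63]
-90 pick 0.28 [-0.56  0.46  1.41 -0.    1.26  2.63]
-90 place 0.09 [ 0.45  0.58  1.76 -0.    0.8  -2.64]
-90 place 0.28 [ 0.45  0.33  1.61  0.    1.2  -2.64]
```

```bash
cat >> h.py <<'E'
def Q(yaw): return (R.from_euler('z',yaw+90,degrees=True)*R.from_euler('x',180,degrees=True)).as_quat()
def wsnap(f):
    p=r.current_tool_pos();q=r.current_ee_rot();im=optics.get_image('wrist')
    T=np.eye(4);T[:3,:3]=R.from_quat(q).as_matrix();T[:3,3]=p
    im['camera_from_world']=np.linalg.inv(T@im['mount'])
    cv2.imwrite('pics/'+f,im['pixels'][:,:,::-1]); np.save('pics/'+f[:-4]+'.npy',im,allow_pickle=True); return im
E
python3 - <<'E'
from h import *
print(r.current_contact_force())
r.move_to([.476,.284,.33],Q(-2.5)); rep(wsnap('w1.png'),'w1')
r.move_to([.552,-.292,.30],Q(-2.8)); rep(wsnap('w2.png'),'w2'); print(r.current_t(),r.current_opening(),r.current_contact_force())
E
```

```text
[-0.29937359 -0.61004688  0.07824345]
w1 green [217.  63.] 622 rect c 400.3 429.7 size 22.4 43.9 ang 34.8 z [0.005 0.012 0.014]
w1 green [124. 178.] 3366 rect c 233.0 262.1 size 151.1 170.1 ang 9.6 z [0.009 0.012 0.014]
w1 green [279. 167.] 3895 rect c 474.7 283.9 size 131.1 108.1 ang 87.2 z [0.007 0.009 0.011]
w1 green [107. 196.] 1722 rect c 225.0 259.9 size 74.7 53.2 ang 10.2 z [0.01  0.012 0.013]
w1 green [224. 302.] 1692 rect c 388.1 139.7 size 330.0 121.0 ang 82.2 z [0.008 0.012 0.014]
w1 green [206. 338.] 1073 rect c 342.9 10.0 size 83.7 46.1 ang 8.4 z [0.01  0.012 0.013]
w2 blue [528. 160.] 789 rect c 842.2 -280.9 size 24.7 114.7 ang 75.5 z [0.106 0.119 0.12 ]
w2 blue [269. 199.] 400 rect c 541.4 -303.1 size 56.2 8.5 ang 86.6 z [0.088 0.106 0.109]
w2 blue [289. 199.] 379 rect c 562.3 -303.7 size 55.6 8.3 ang 87.5 z [0.089 0.106 0.109]
3.7917 0.9996003774103657 [ 0.49691767  0.25248834 -0.16173349]
```

View pics/w1.png

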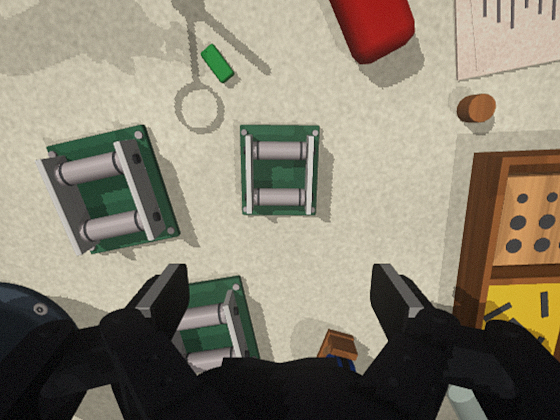

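View pics/w2.png

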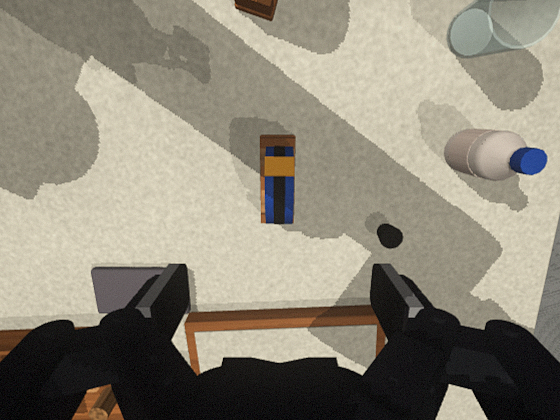

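The wrist views agree with the earlier figures. The stand is at w1 (279,170), and the wheel with its brass strip is at w2 (279,185). Now the grasp.

Run:
```python
from h import *
r.move_to([.552,-.294,.17],Q(-2.9)); r.move_linear([.552,-.294,.094],vel=.06)
print(r.current_contact_force())
r.set_gripper(0.0,squeeze=45); print(r.current_opening(),r.current_contact_force(),r.current_tool_pos())
r.move_linear([.552,-.294,.13],vel=.05);r.move_linear([.552,-.294,.25],vel=.12)
print(r.current_opening(),r.current_contact_force(),r.current_t())
rep(snap('scene','s2.png'),'s2');wsnap('w3.png');rep(snap('top','t2.png'),'t2')
```

```text
[ 0.0425697  -0.12875325  1.39376875]
0.3440312149048194 [-0.96063799 -0.19144144  2.31402343] [ 0.55202198 -0.29402432  0.09417586]
0.3445933002697177 [-0.1268395  -0.89531066 -1.91665659] 8.3583
s2 blue [ 14. 184.] 918 rect c 334.9 -499.8 size 584.3 86.8 ang 27.2 z [0.01  0.035 0.039]
s2 blue [118. 260.] 1129 rect c 509.0 -352.8 size 239.5 78.0 ang 51.7 z [0.18  0.211 0.242]
s2 blue [270. 271.] 1480 rect c 550.0 -46.6 size 88.6 32.9 ang 70.2 z [0.027 0.081 0.11 ]
s2 green [368. 149.] 252 rect c 211.4 274.9 size 54.1 46.2 ang 10.1 z [0.009 0.013 0.016]
s2 green [359. 168.] 944 rect c 237.5 262.7 size 142.3 167.1 ang 10.0 z [0.004 0.012 0.016]
s2 green [285. 198.] 397 rect c 326.7 31.6 size 60.0 50.9 ang 6.7 z [0.01  0.013 0.016]
s2 green [278. 219.] 1063 rect c 348.9 27.3 size 142.1 166.9 ang 7.9 z [0.005 0.013 0.016]
s2 green [402. 238.] 774 rect c 476.6 283.8 size 129.6 111.0 ang 87.3 z [0.004 0.01  0.013]
s2 green [413. 223.] 284 rect c 462.4 293.8 size 37.7 49.0 ang 88.0 z [0.007 0.01  0.013]
t2 green [111. 197.] 347 rect c 370.1 249.6 size 352.6 71.8 ang 43.3 z [0.006 0.011 0.015]
t2 green [ 63. 227.] 274 rect c 398.9 430.6 size 21.1 48.7 ang 35.4 z [0.002 0.013 0.017]
t2 green [102. 321.] 697 rect c 234.6 256.8 size 139.6 183.8 ang 8.5 z [0.01  0.013 0.018]
```

View pics/s2.png

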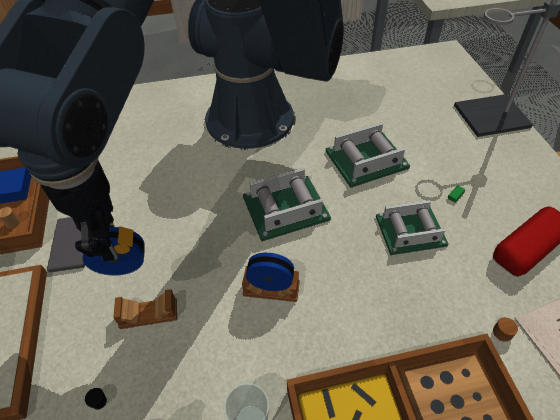

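View pics/w3.png

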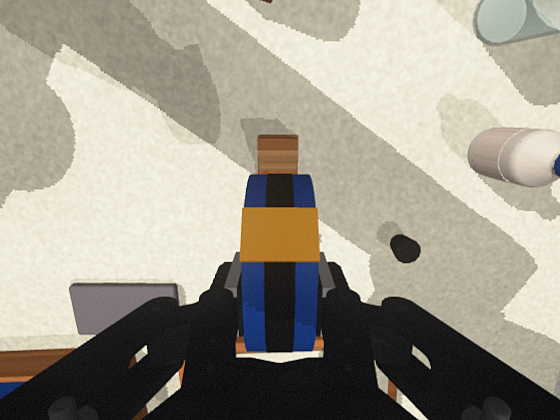

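The scene shows the wheel in the jaws at about (115,250) and its cradle empty. In the wrist view it sits square between the pads at (280,260). I'll measure its offset in the grip, then carry it over.

```bash
cat >> h.py <<'E'
def held(im,c):
    W=world(im);hsv=cv2.cvtColor(im['pixels'],cv2.COLOR_RGB2HSV)
    m=(cv2.inRange(hsv,(105,120,30),(130,255,255))>0)&(np.linalg.norm(W-np.array(c),axis=-1)<.07)
    P=W[m]; f=P[P[:,0]>np.percentile(P[:,0],95)-.006]
    (cy,cz),rad=cv2.minEnclosingCircle((f[:,1:]*1000).astype(np.float32))
    print('n',len(P),len(f),'y',np.percentile(P[:,1],[.5,99.5]).round(4),'z',np.percentile(P[:,2],[.5,99.5]).round(4),'x',np.percentile(P[:,0],[1,50,99]).round(4),'circ',cy,cz,rad)
E
python3 - <<'E'
from h import *
held(load('s2'),[.552,-.292,.22])
held(load('s1'),[.552,-.292,.064])
r.move_to([.475,.282,.25],Q(-2.8)); r.move_linear([.475,.282,.16],vel=.1)
print(r.current_t(),r.current_opening(),r.current_contact_force())
held(snap('scene','s3.png'),[.475,.284,.13]);wsnap('w4.png')
E
```

```text
n 1140 1021 y [-0.3363 -0.248 ] z [0.1782 0.2643] x [0.5396 0.5668 0.5701] circ -292.4884948730469 226.4427490234375 50.30162811279297
n 1155 920 y [-0.3354 -0.2483] z [0.0222 0.1108] x [0.5385 0.5667 0.5704] circ -292.7581787109375 65.83692932128906 46.024253845214844
11.6417 0.3465532859667411 [ 0.31708627 -0.29980215 -2.60780201]
n 894 693 y [0.238  0.3247] z [0.0882 0.1761] x [0.4597 0.4894 0.4937] circ 280.711181640625 137.65452575683594 52.110511779785156
```

View pics/s3.png

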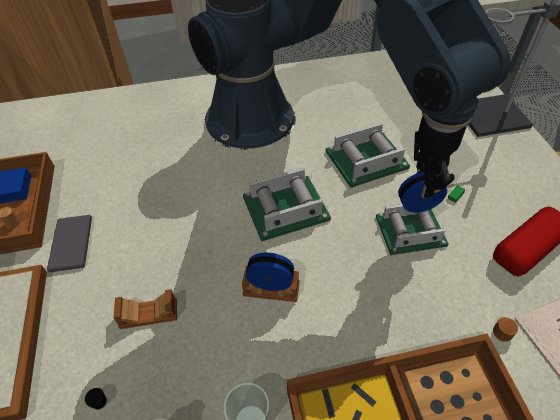

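View pics/w4.png

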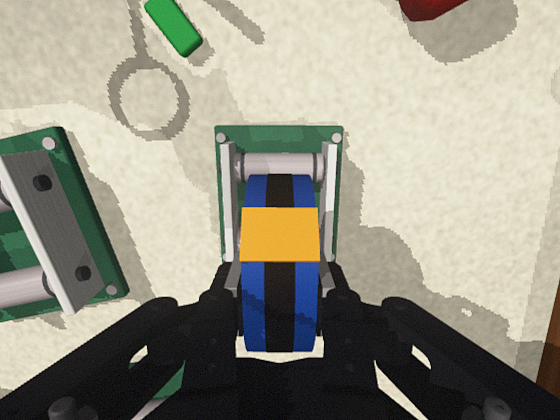

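The wheel hangs centred between the end plates (w4 at 280,260). Now a slow lowering with the force watched.

Run:
```python
from h import *
r.move_linear([.475,.2825,.112],vel=.05); r.sleep(.2)
f0=r.current_contact_force();print(f0)
z=.112
while z>.1015:
    z-=.001; r.move_linear([.475,.2825,z],vel=.02); r.sleep(.05)
    f=r.current_contact_force()-f0; print(round(z,4),f.round(2))
    if f[2]>4: break
r.sleep(.3); print(r.current_t())
held(snap('scene','s4.png'),[.475,.284,.075]);wsnap('w5.png')
```

```text
[-0.5785285   0.1052867  -1.97484996]
0.111 [-0.51 -0.59 -0.3 ]
0.11 [ 1.05  0.13 -0.54]
0.109 [0.16 0.11 0.36]
0.108 [ 0.15 -0.28 -0.41]
0.107 [ 1.4   0.91 -0.44]
0.106 [1.15 1.26 0.99]
0.105 [-1.63  5.33  7.49]
15.45
n 790 606 y [0.2388 0.3259] z [0.0335 0.1222] x [0.4596 0.4892 0.4934] circ 281.635498046875 83.23079681396484 52.26191711425781
```

View pics/s4.png

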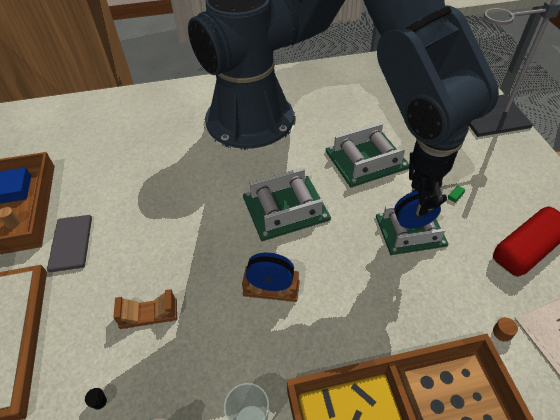

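It touched at TCP z = 0.105, as predicted. The +y push means the wheel sits slightly toward -y, so I'll shift it 1 mm and let go.

Run:
```python
from h import *
r.move_linear([.475,.2838,.105],vel=.02); r.sleep(.2); print(r.current_contact_force())
r.set_gripper(1.0); print(r.current_opening(),r.current_t())
r.move_linear([.475,.2838,.2],vel=.08); r.move_linear([.40,.20,.33],vel=.15)
r.sleep(2.5); print(r.current_t(),r.current_contact_force())
held(snap('scene','s5.png'),[.475,.284,.075]);wsnap('w6.png'); snap('top','t5.png')
rep(load('s5'),'s5')
```

```text
[-0.72816284 -0.04089794  6.46330267]
1.0009028903894703 16.5833
21.725 [0.4586721  0.10697212 0.69623392]
n 1050 779 y [0.2398 0.3264] z [0.0349 0.1219] x [0.4597 0.4893 0.4931] circ 283.5050048828125 77.62504577636719 46.48305892944336
s5 blue [ 14. 185.] 915 rect c 130.0 -598.7 size 111.4 60.7 ang 1.7 z [0.009 0.035 0.039]
s5 blue [417. 209.] 1299 rect c 476.3 283.6 size 88.0 33.7 ang 87.5 z [0.042 0.091 0.12 ]
s5 blue [270. 271.] 1479 rect c 549.6 -46.4 size 88.3 33.9 ang 69.0 z [0.027 0.082 0.109]
s5 green [368. 149.] 251 rect c 211.3 274.8 size 59.1 46.7 ang 8.8 z [0.01  0.013 0.017]
s5 green [359. 168.] 945 rect c 238.9 263.3 size 141.0 168.1 ang 9.4 z [0.004 0.013 0.016]
s5 green [285. 198.] 398 rect c 326.6 31.7 size 58.5 51.0 ang 8.6 z [0.01  0.013 0.016]
s5 green [278. 219.] 1070 rect c 349.0 27.3 size 141.2 167.2 ang 7.8 z [0.006 0.013 0.016]
s5 green [402. 238.] 770 rect c 477.1 284.4 size 131.3 109.4 ang 86.6 z [0.004 0.01  0.013]
```

View pics/s5.png

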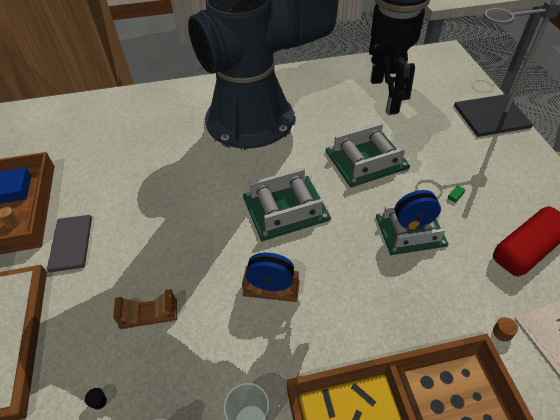

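View pics/w6.png

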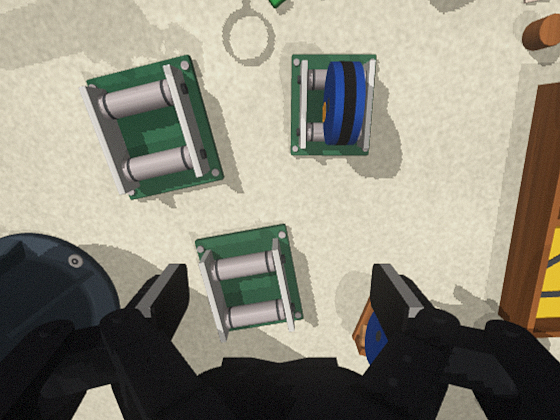

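The scene shows the wheel upright on the rollers at (417,209) with the brass low at (414,225). I'll measure the slug and check it has stopped.

Run:
```python
from h import *
def slug(im):
    W=world(im);hsv=cv2.cvtColor(im['pixels'],cv2.COLOR_RGB2HSV)
    m=(cv2.inRange(hsv,(12,120,70),(32,255,255))>0)&(np.linalg.norm(W-np.array([.475,.284,.06]),axis=-1)<.07)
    P=W[m];print('slug',len(P),P.mean(0).round(4),np.ptp(P,axis=0).round(4))
slug(load('s5')); r.sleep(.7); im=snap('scene','s6.png'); slug(im); held(im,[.475,.284,.075]); slug(load('w6'))
d=np.abs(im['pixels'].astype(int)-load('s5')['pixels'])[180:260,370:460]; print('diff',d.max(),(d>25).sum(),r.current_t())
```

```text
slug 61 [0.4901 0.2766 0.0438] [0.0056 0.0224 0.0262]
slug 60 [0.4905 0.2764 0.0445] [0.0041 0.0235 0.028 ]
n 1047 781 y [0.2398 0.3254] z [0.0349 0.1217] x [0.4596 0.4893 0.4931] circ 284.43829345703125 77.44490051269531 46.69144058227539
slug 61 [0.4605 0.2782 0.0376] [0.0029 0.0231 0.0475]
diff 9 0 22.625
```

```bash
python3 -c "
from h import *
print(r.hand_in(), r.current_t())"
```

```text
the job is handed in; nothing more can be done
the job is handed in; nothing more can be done
```

I gripped the brass-slug wheel from above and lowered it onto the smallest green stand until it touched the rollers. After a 1.3 mm sideways shift to centre it, I let go, moved the arm clear and handed in at about 22.6 s. `hand_in` reports no verdict.

**Last checks:**
- **Wheel:** it is within about 2 mm of the stand's middle and at seated height. Two pictures 0.9 s apart showed no change around it.
- **Slug:** it is at the bottom, about 30 mm below the wheel's centre. It sits roughly 6–7 mm to the -y side of the centre line, against the 13 mm limit. The scene and wrist views agreed to about 1 mm, but the end plates may have hidden part of the slug.
- **Plain wheel:** it has not moved measurably.
- **Robot:** contact force is near zero, with the arm clear of everything.

No check failed. The one disagreement was the scene camera's circle fit while the wheel was still held, where the fingers hid part of it and put its centre about 8 mm high. After release the same fit read 77 mm, within about 2 mm of the expected 75 mm.

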